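# Egg cups from the drying tray to the serving rack, in order

## Robot

A 6-joint arm with a two-finger parallel gripper is mounted at the origin on the work surface. World frame = base frame: x ahead of the robot, y to its left, z up, the work surface at z = 0. Lengths are in mm, angles in rad, forces in N, time in s.
With the tool pointing down it reaches from about 350 to 775 mm from the base axis. Payload 7.3 kg.
Tool frame: the origin (TCP) lies between the finger pads; the fingertips stand 8 mm ahead of it and the grasp point (between the pads) lies 11 mm behind it; y points along the fingers, z is the direction in which the jaws open and shut, and the axes are right-handed (so a half turn about y gives the same grasp; the last joint's range is limited). The gripper opens to 92 mm and grips with 3 to 60 N. Pads are 19 mm wide; open, the fingers measure 130 mm over their backs; the gripper's body (75 mm by 190 mm) begins 47 mm behind the grasp point.
Start: joints at [-1.402, 0.342, 1.524, -0, 1.275, -0.146], TCP at [162.577, -499.215, 201.741] pointing down, gripper open.
Joint ranges: [-2.53, 2.53], [-0.77, 2.02], [0.04, 2.7], [-1, 4.14], [0.28, 2.66], [-3.11, 3.11]. Speed limits (rad/s): [2.57, 2.57, 3.14, 3.14, 3.14, 3.14].

## Interface

Orientations are given as [roll, pitch, yaw] about the fixed x, y, z axes, in that order (R = Rz(yaw) Ry(pitch) Rx(roll)).
In Python, from plant import bot, vision, job gives the robot as it stands. The module is installed in compiled form; this text tells all that it offers.
- The arm moves only by the tool arm_command, never from a script. Its argument "deltas" is a list of rows, each a list of 4 numbers: the shift along the tool's x, y, z in m, then the turn about the tool's y in degrees. In form: [[x, y, z, twist], ...]. A call has 1 to 5 rows; each row shifts and turns the commanded pose from where the row before left it, along the tool's axes as they then stand; what a row does not reach is not made up. A row lasts 1/10 s, in which the tool goes at most 50 mm and 8.59 degrees, less where a joint would pass 70% of its speed; a pose out of reach is approached as far as the arm can. A call is refused whole if a number of a shift passes 0.05 or a number of a turn 8.59, either way. A call with a gripper value outside its range is refused whole. "claw" is the closure in counts, from 0 (fully open) to 255 (shut), set as the call begins (left out, the last holds). The fingers move at their own pace and stop on an object; the grip force is fixed at half the most. Time passes only in rows, so rows that do not move let the fingers close. It gives the time, the measured TCP pose, the force and the opening at its end, in the units of the state.
- bot.get_obs(): the state, without advancing time (a new reading comes with each control period).
- vision.capture(name): name is "side" or "top" or "wrist"; returns a dict with "img" (400x640x3 uint8, red, green, blue), "camera_matrix" (3x3 intrinsics, pixels), "world_to_cam" (4x4, takes a point from world to camera coordinates); the wrist camera has in their place "mount" (4x4, takes a point from camera to tool coordinates, whose origin is the TCP and whose axes are the tool frame's). Camera axes: x right, y down, z forward; pixel columns grow to the right and rows downward; lengths in mm; the calibration is good to about 2 mm. A picture is of the moment at which its call begins: read the wrist's pose just before it. There is no depth.
- job.close_job(): hands the job in, once; it reports no verdict.
Trained networks look in a picture, given as the dict that the camera call returned (one of the last four; its "shot" number tells which), for a name from the list of things; names that differ only in an ending like _2 or _b are one class to them, and where a whole thing is asked for, a point or a joint stands for the part that bears it (a point fixed in the world has none). Each returns a list of dicts, best first, with "confidence" (0 to 1); they miss things now and then, are a little off and sometimes report something else, mostly with a low value. They report only what shows in the picture. A call takes as long as a camera call. They do not tell look-alikes from the thing itself.
- vision.find_in(picture, name): "xyz" ([x, y, z] in mm, in the coordinates of the camera as it stood for that picture, good to about 4 mm: the middle of the surface that is visible of it).
- vision.regions_of(picture, name): "mask" (400x640 bool, what is visible of it).
The state is a dict: "time": time; "joint_positions": joint angles; "dq": joint speeds; "tau": joint torques, N m; "tool_pos": TCP position; "tcp_rot": TCP orientation; "contact_force": force on the tool from outside, world axes, zero at the start; "moment": the same for the moment, N m; "grip_width": finger opening in mm.
Only numpy, scipy, OpenCV 4.12 (cv2) and the standard library are available. Lean on these libraries where they do the work, as an engineer would, in place of code of your own. Each camera call takes 0.05 s, during which the arm holds its last target. There are 200 camera calls.

## Task

Move the four egg cups from the drying tray to the four places on the wooden serving rack, keeping their order: the cup that stood nearest the red drip cup goes in the place nearest the orange poaching cup, the next one beside it, and so on down the row. Stand each cup upright on the middle of its place, let go, and do not tip any over on the way.

Things in the scene. Friction and masses are not known exactly. Their poses are not given: they have to be found in the camera images.
- cup_yellow_mid (a point): centre (half-way up, on the axis) of the yellow plastic egg cup: a round open cup, 62 mm tall, 50 to 100 g. Its upper 39 mm is a plain cylinder 46 mm across (from 23 mm to 62 mm above its foot), below that it narrows to a stem and a foot 38 mm across. z is its axis, upwards. It starts upright on the pad of its own colour.
- cup_green_mid (a point): centre (half-way up, on the axis) of the green plastic egg cup: a round open cup, 62 mm tall, 50 to 100 g. Its upper 39 mm is a plain cylinder 46 mm across (from 23 mm to 62 mm above its foot), below that it narrows to a stem and a foot 38 mm across. z is its axis, upwards. It starts upright on the pad of its own colour.
- cup_blue_mid (a point): centre (half-way up, on the axis) of the blue plastic egg cup: a round open cup, 62 mm tall, 50 to 100 g. Its upper 39 mm is a plain cylinder 46 mm across (from 23 mm to 62 mm above its foot), below that it narrows to a stem and a foot 38 mm across. z is its axis, upwards. It starts upright on the pad of its own colour.
- cup_black_mid (a point): centre (half-way up, on the axis) of the black plastic egg cup: a round open cup, 62 mm tall, 50 to 100 g. Its upper 39 mm is a plain cylinder 46 mm across (from 23 mm to 62 mm above its foot), below that it narrows to a stem and a foot 38 mm across. z is its axis, upwards. It starts upright on the pad of its own colour.
- pad_yellow: flat round yellow pad, 58 mm across, 4 mm thick, fixed on the aluminium drying tray under the yellow egg cup; it stays, and so shows where that cup stood. Origin: centre of its underside, 12 mm above the shelf; x along the row of pads, y across. The pads are 68 mm apart, the first 70 mm from the drip cup. Low rims (4 mm) run 44 mm either side of the row.
- pad_green: flat round green pad, 58 mm across, 4 mm thick, fixed on the aluminium drying tray under the green egg cup; it stays, and so shows where that cup stood. Origin: centre of its underside, 12 mm above the shelf; x along the row of pads, y across. The pads are 68 mm apart, the first 70 mm from the drip cup. Low rims (4 mm) run 44 mm either side of the row.
- pad_blue: flat round blue pad, 58 mm across, 4 mm thick, fixed on the aluminium drying tray under the blue egg cup; it stays, and so shows where that cup stood. Origin: centre of its underside, 12 mm above the shelf; x along the row of pads, y across. The pads are 68 mm apart, the first 70 mm from the drip cup. Low rims (4 mm) run 44 mm either side of the row.
- pad_black: flat round black pad, 58 mm across, 4 mm thick, fixed on the aluminium drying tray under the black egg cup; it stays, and so shows where that cup stood. Origin: centre of its underside, 12 mm above the shelf; x along the row of pads, y across. The pads are 68 mm apart, the first 70 mm from the drip cup. Low rims (4 mm) run 44 mm either side of the row.
- drip_cup: small open red drip cup, 48 mm across, 22 mm tall, fixed on one end of the drying tray, either one (a low grey stopper is on the other): it marks the first end of the row of pads. Origin: centre of its underside, x along the row.
- poacher: orange poaching cup, 64 mm wide, 34 tall, fixed on one end of the brown rack (a loose steel egg cup, 50 tall, on the other). Origin: underside centre, on the rack's top, 12 mm above the shelf. The places (pale discs, 52 mm) lie along its x axis at 70, 138, 206, 274 mm: on its +x side if it is on the end near the robot (x about 0.38), -x side if on the far end (0.73). 8 mm dividers between.
There are look-alikes about, which are no part of the job. Leave any pink look-alike of the part that bears cup_green_mid alone.

How it is judged (in metres and radians):
At the end, for the whole second after the job is handed in: Counted from the drip cup and from the poaching cup, each egg cup stands in the place of the same number as its pad: within 14 mm of the place's centre along and across the row, on the rack (height within 5 mm), upright within 0.12 rad, at rest (((horizontal distance between pad_yellow and drip_cup between 0.05 and 0.09 m and horizontal distance between cup_yellow_mid and poacher between 0.056 and 0.084 m) or (horizontal distance between pad_yellow and drip_cup between 0.118 and 0.158 m and horizontal distance between cup_yellow_mid and poacher between 0.124 and 0.152 m) or (horizontal distance between pad_yellow and drip_cup between 0.186 and 0.226 m and horizontal distance between cup_yellow_mid and poacher between 0.192 and 0.22 m) or (horizontal distance between pad_yellow and drip_cup between 0.254 and 0.294 m and horizontal distance between cup_yellow_mid and poacher between 0.26 and 0.288 m)) and y of cup_yellow_mid in the frame of poacher between -0.014 and 0.014 m and height (world z) of cup_yellow_mid between 0.038 and 0.048 m and angle between each of cup_yellow_mid, cup_green_mid, cup_blue_mid, cup_black_mid's own z axis and vertical below 0.12 rad and linear speed of each of cup_yellow, cup_green, cup_blue, cup_black below 0.02 m/s and ((horizontal distance between pad_green and drip_cup between 0.05 and 0.09 m and horizontal distance between cup_green_mid and poacher between 0.056 and 0.084 m) or (horizontal distance between pad_green and drip_cup between 0.118 and 0.158 m and horizontal distance between cup_green_mid and poacher between 0.124 and 0.152 m) or (horizontal distance between pad_green and drip_cup between 0.186 and 0.226 m and horizontal distance between cup_green_mid and poacher between 0.192 and 0.22 m) or (horizontal distance between pad_green and drip_cup between 0.254 and 0.294 m and horizontal distance between cup_green_mid and poacher between 0.26 and 0.288 m)) and y of cup_green_mid in the frame of poacher between -0.014 and 0.014 m and height (world z) of cup_green_mid between 0.038 and 0.048 m and ((horizontal distance between pad_blue and drip_cup between 0.05 and 0.09 m and horizontal distance between cup_blue_mid and poacher between 0.056 and 0.084 m) or (horizontal distance between pad_blue and drip_cup between 0.118 and 0.158 m and horizontal distance between cup_blue_mid and poacher between 0.124 and 0.152 m) or (horizontal distance between pad_blue and drip_cup between 0.186 and 0.226 m and horizontal distance between cup_blue_mid and poacher between 0.192 and 0.22 m) or (horizontal distance between pad_blue and drip_cup between 0.254 and 0.294 m and horizontal distance between cup_blue_mid and poacher between 0.26 and 0.288 m)) and y of cup_blue_mid in the frame of poacher between -0.014 and 0.014 m and height (world z) of cup_blue_mid between 0.038 and 0.048 m and ((horizontal distance between pad_black and drip_cup between 0.05 and 0.09 m and horizontal distance between cup_black_mid and poacher between 0.056 and 0.084 m) or (horizontal distance between pad_black and drip_cup between 0.118 and 0.158 m and horizontal distance between cup_black_mid and poacher between 0.124 and 0.152 m) or (horizontal distance between pad_black and drip_cup between 0.186 and 0.226 m and horizontal distance between cup_black_mid and poacher between 0.192 and 0.22 m) or (horizontal distance between pad_black and drip_cup between 0.254 and 0.294 m and horizontal distance between cup_black_mid and poacher between 0.26 and 0.288 m)) and y of cup_black_mid in the frame of poacher between -0.014 and 0.014 m and height (world z) of cup_black_mid between 0.038 and 0.048 m); the robot touches nothing.
It fails at once if the yellow egg cup is tipped over (angle between cup_yellow_mid's own z axis and vertical above 0.8 rad).
It fails at once if the green egg cup is tipped over (angle between cup_green_mid's own z axis and vertical above 0.8 rad).
It fails at once if the blue egg cup is tipped over (angle between cup_blue_mid's own z axis and vertical above 0.8 rad).
It fails at once if the black egg cup is tipped over (angle between cup_black_mid's own z axis and vertical above 0.8 rad).
It also fails if it takes over 115 s, if anything falls off the work surface, if the arm or the gripper's body presses on something with over 40 N, if the wrist force passes 120 N, or if a joint passes its speed limit or range.

## Working session

There is one attempt and no reset: what is moved stays moved. The work goes in short steps, Python scripts to look and compute and a tool call to move; the robot and the scene stay as the last step left them, time stands still between calls to the robot, and variables do not carry over. Pictures are saved under pics/ and viewed, about 12 in all and at most 16, crops included, and the job is handed in when it is done.

Besides the shell and the picture viewer there is one more tool, called after ">>>" as name(argument=value, ...), one argument or row to a line, values as JSON. arm_command: Moves the arm, as the interface text tells. Its arguments: {"type":"object","properties":{"deltas":{"type":"array","items":{"type":"array","items":{"type":"number"}}},"claw":{"type":"number"}},"required":["deltas"]}

```bash
mkdir -p pics; python3 - <<'E'
from plant import bot,vision,job
import cv2,numpy as np
o=bot.get_obs(); print(o)
from scipy.spatial.transform import Rotation as R
for n in ["top","side"]:
    p=vision.capture(n); cv2.imwrite(f"pics/{n}0.png",p["img"][:,:,::-1])
    print(n,p.keys(),p["camera_matrix"].tolist(),np.round(p["world_to_cam"],3).tolist())
    Wi=np.linalg.inv(p["world_to_cam"])
    for k in ["cup_yellow_mid","cup_green_mid","cup_blue_mid","cup_black_mid","drip_cup","poacher"]:
        for d in vision.find_in(p,k)[:3]:
            print(k,round(d["confidence"],2),np.round((Wi@np.append(d["xyz"],1))[:3]))
E
```

```text
{'time': 0.0, 'joint_positions': array([-1.40198788e+00,  3.42715152e-01,  1.52501344e+00, -5.48825245e-06,
        1.27542651e+00, -1.46002753e-01]), 'dq': array([-0.00121247, -0.00062307,  0.00073925, -0.00047585,  0.00052893,
        0.00098443]), 'tau': array([-1.21436555e-03, -4.31245637e+01, -2.44223785e+01,  7.15371617e-02,
        5.58959472e-02, -1.60667018e-04]), 'tool_pos': array([ 162.50043253, -498.74097116,  201.05018784]), 'tcp_rot': array([-1.57234291e+00,  2.22119053e-04, -2.82678003e+00]), 'contact_force': array([-0.62957798, -0.33357912,  0.53507482]), 'moment': array([ 0.04972356, -0.02903626, -0.03655619]), 'grip_width': 92.02869757511618}
top dict_keys(['img', 'camera_matrix', 'world_to_cam', 'shot']) [[514.4283072475954, 0.0, 322.8297397030248], [0.0, 514.4283072475954, 198.28808107686305], [0.0, 0.0, 1.0]] [[-0.034, -0.999, -0.004, -55.787], [-0.976, 0.034, -0.215, 558.356], [0.215, -0.003, -0.977, 941.605], [0.0, 0.0, 0.0, 1.0]]
cup_yellow_mid 0.89 [ 454. -177.   34.]
cup_yellow_mid 0.22 [ 652. -212.   51.]
cup_green_mid 0.91 [ 515. -188.   47.]
cup_green_mid 0.88 [ 519. -341.   36.]
cup_blue_mid 0.66 [ 653. -215.   50.]
cup_black_mid 0.97 [ 585. -200.   42.]
cup_black_mid 0.49 [ 634. -200.   20.]
drip_cup 0.98 [ 717. -229.   15.]
drip_cup 0.5 [ 652. -214.   52.]
poacher 0.94 [718. 176.  23.]
side dict_keys(['img', 'camera_matrix', 'world_to_cam', 'shot']) [[512.2745389903877, 0.0, 321.55929154707445], [0.0, 512.2745389903877, 191.71742840162082], [0.0, 0.0, 1.0]] [[0.826, -0.564, -0.003, -504.531], [-0.419, -0.611, -0.672, 234.518], [0.377, 0.556, -0.741, 970.518], [0.0, 0.0, 0.0, 1.0]]
cup_yellow_mid 0.95 [ 445. -176.   62.]
cup_yellow_mid 0.53 [ 435. -186.   18.]
cup_green_mid 0.88 [ 517. -192.   63.]
cup_green_mid 0.58 [ 521. -337.   39.]
cup_blue_mid 0.95 [ 645. -213.   59.]
cup_black_mid 0.65 [ 574. -196.   61.]
drip_cup 0.55 [ 720. -226.   24.]
poacher 0.73 [721. 190.  34.]
```

View pics/top0.png

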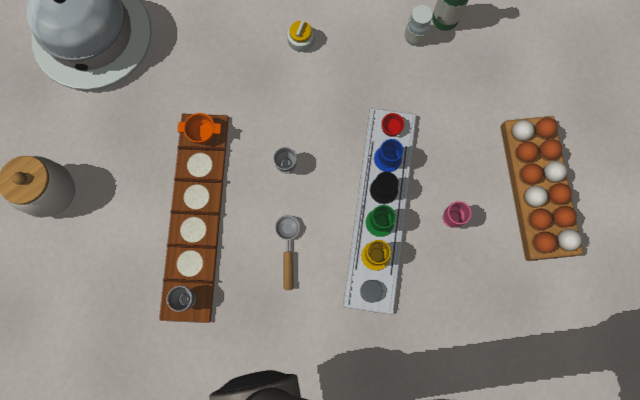

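View pics/side0.png

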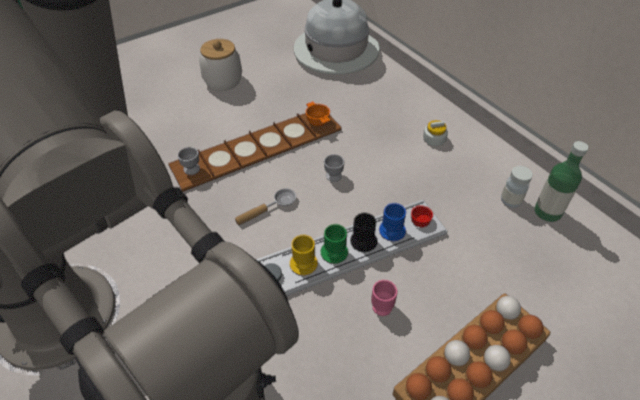

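The top view shows the rack with its poaching cup at (200,128) and places at (199,165), (197,197), (193,230) and (190,263). On the tray, the drip cup is at (393,125), followed by blue, black, green and yellow, with the stopper last. The pink look-alike is at (457,214) and loose steel cups are at (285,160) and (180,298). The side view agrees.

```bash
cat > h.py <<'E'
from plant import bot,vision,job
import cv2,numpy as np
from scipy.spatial.transform import Rotation as R
from scipy.optimize import least_squares
def ray(p,u,v,z):
    Wi=np.linalg.inv(p["world_to_cam"]); d=Wi[:3,:3]@np.linalg.inv(p["camera_matrix"])@[u,v,1]; c=Wi[:3,3]
    return c+d*(z-c[2])/d[2]
def proj(p,X):
    q=p["world_to_cam"][:3]@np.c_[X,np.ones(len(X))].T; q=p["camera_matrix"]@q; return (q[:2]/q[2]).T
def pose():
    o=bot.get_obs(); return o["tool_pos"],R.from_euler("xyz",o["tcp_rot"]).as_matrix(),o
def todelta(tgt,yaw=None):
    t,M,o=pose(); d=M.T@(np.array(tgt)-t)/1000; s=""
    if yaw is not None: s=(-(np.degrees(yaw-o["tcp_rot"][2]))+180)%360-180
    return np.round(d,4),s
a=np.linspace(0,2*np.pi,40)
def sil(p,x,y,z0=16):  # cup silhouette centroid, upper cylinder + foot
    X=np.concatenate([np.c_[x+r*np.cos(a),y+r*np.sin(a),0*a+z0+h] for r,h in((23,62),(23,23),(19,0))])
    h=cv2.convexHull(proj(p,X).astype(np.float32)*16).astype(int)
    m=cv2.moments((h/16).astype(np.float32)); return np.array([m["m10"],m["m01"]])/m["m00"]
E
python3 - <<'E'
from h import *
P={n:vision.capture(n) for n in("top","side")}
seeds={"top":[(199,165),(197,197),(193,230),(190,263)],"side":[(294,131),(271,139),(245,149),(219,159)]}
for n,p in P.items():
    hsv=cv2.cvtColor(p["img"],cv2.COLOR_RGB2HSV); m=((hsv[...,1]<90)&(hsv[...,2]>130)).astype(np.uint8)
    _,_,st,ce=cv2.connectedComponentsWithStats(m)
    for s in seeds[n]:
        i=np.argmin(np.hypot(*(ce-s).T)+1e3*(st[:,4]<100)); print(n,"place",st[i,4],ray(p,*ce[i],12).round(1))
    for k,x0 in (("blue",(649,-214)),("black",(580,-199)),("green",(515,-189)),("yellow",(450,-177))):
        for d in vision.regions_of(p,f"cup_{k}_mid")[:2]:
            mm=d["mask"]; c=np.argwhere(mm).mean(0)[::-1]
            r=least_squares(lambda q:sil(p,*q)-c,x0,diff_step=1e-3).x
            print(n,k,round(d["confidence"],2),mm.sum(),c.round(1),r.round(1))
    for k,z in(("drip_cup",11),("poacher",17)):
        d=vision.regions_of(p,k)[0]; c=np.argwhere(d["mask"]).mean(0)[::-1]; print(n,k,ray(p,*c,12+z).round(1))
E
```

```text
top place 485 [647.6 179.4  12. ]
top place 500 [579.9 184.7  12. ]
top place 529 [511.9 189.9  12. ]
top place 550 [444. 195.  12.]
top blue 0.74 523 [390.5 152.7] [ 645.1 -212.8]
top blue 0.64 180 [381.1 196.9] [ 555.1 -188.6]
top black 0.73 540 [384.7 184.8] [ 579.3 -197.1]
top green 0.68 598 [456.2 214.4] [ 515.9 -332.1]
top yellow 0.81 551 [377.  252.5] [ 446.8 -174.2]
top drip_cup [ 717.7 -224.4   23. ]
top poacher [721.  177.1  29. ]
side place 254 [649.6 182.7  12. ]
side place 265 [581.4 187.7  12. ]
side place 282 [513.3 192.6  12. ]
side place 291 [445.5 197.3  12. ]
side blue 0.81 639 [393.3 218.6] [ 648.1 -209.2]
side blue 0.64 738 [302.6 251. ] [ 448.7 -172.2]
side black 0.73 665 [363.8 228.6] [ 581.7 -195.6]
side green 0.94 685 [334.9 240.1] [ 516.3 -186.3]
side green 0.8 748 [383.2 297. ] [ 513.8 -341.9]
side yellow 0.77 687 [303.  251.5] [ 448.6 -173.5]
side drip_cup [ 720.7 -219.6   23. ]
side poacher [724.7 187.1  29. ]
```

>>> arm_command(
  deltas=[
    [0,0,0,8.5],
    [0,0,0,8.5],
    [0,0,0,8.5],
    [-0.024,0,-0.036,0],
    [-0.024,0,-0.036,0],
  ],
  claw=0,
)

```text
time: 1.9
tool_pos: [219.6, -433.7, 201.4]
tcp_rot: [-1.571, 0.0, 3.009]
contact_force: [1.2, 0.0, -0.4]
grip_width: 91.6
```

>>> arm_command(
  deltas=[
    [-0.024,0,-0.036,0],
    [-0.024,0,-0.036,0],
    [-0.024,0,-0.036,0],
    [-0.024,0,-0.036,0],
    [-0.024,0,-0.036,0],
  ],
)

```text
time: 2.4
tool_pos: [362.8, -269.8, 202.0]
tcp_rot: [-1.57, 0.001, 3.011]
contact_force: [1.7, -0.3, 0.4]
grip_width: 92.1
```

>>> arm_command(
  deltas=[
    [-0.024,0,-0.036,0],
    [-0.024,0,-0.036,0],
    [-0.024,0,-0.036,0],
    [0,0,0,0],
    [0,0,0,0],
  ],
)

```text
time: 2.9
tool_pos: [447.5, -172.8, 201.6]
tcp_rot: [-1.57, -0.0, 3.014]
contact_force: [0.6, -0.2, -0.3]
grip_width: 91.5
```

```bash
python3 - <<'E'
from h import *
t,M,o=pose(); p=vision.capture("wrist"); cv2.imwrite("pics/w1.png",p["img"][:,:,::-1])
T=np.eye(4);T[:3,:3]=M;T[:3,3]=t; p["world_to_cam"]=np.linalg.inv(T@p["mount"])
for k,x0 in (("yellow",(448,-174)),("green",(515,-185)),("black",(580,-196))):
    for d in vision.regions_of(p,f"cup_{k}_mid")[:2]:
        c=np.argwhere(d["mask"]).mean(0)[::-1]; e=np.argwhere(d["mask"])
        print(k,round(d["confidence"],2),d["mask"].sum(),c.round(),e.min(0),e.max(0),least_squares(lambda q:sil(p,*q)-c,x0,diff_step=1e-3).x.round(1))
E
```

```text
yellow 0.63 1515 [324. 188.] [165 304] [210 345] [ 445.4 -174.2]
green 0.74 2131 [462. 101.] [ 78 431] [123 490] [ 517.5 -328.8]
green 0.72 1586 [329. 125.] [103 308] [148 351] [ 512. -188.]
black 0.66 2146 [330.  55.] [ 28 307] [ 83 354] [ 577.3 -197.2]
```

View pics/w1.png

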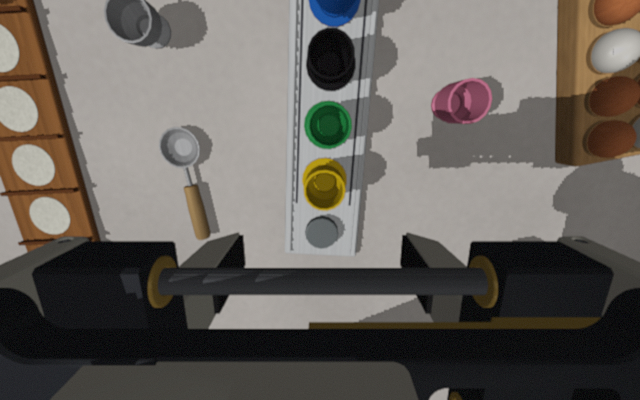

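The wrist view shows the yellow cup at (324,188), centred between the open fingers. The remaining cups run up the picture along the same line, and its position agrees with my estimate to about 3 mm.

>>> arm_command(
  deltas=[
    [0,0.04,0,0],
    [0,0.045,0,0],
    [0,0.04,0,0],
    [0,0.027,0,0],
    [0,0,0,0],
  ],
)

```text
time: 3.6
tool_pos: [444.4, -173.1, 46.8]
tcp_rot: [-1.573, -0.007, 3.009]
contact_force: [0.4, 0.3, -0.4]
grip_width: 91.8
```

>>> arm_command(
  deltas=[
    [0,0,0,0],
    [0,0,0,0],
    [0,0,0,0],
    [0,0,0,0],
    [0,0,0,0],
  ],
  claw=255,
)

```text
time: 4.1
tool_pos: [447.7, -173.6, 50.4]
tcp_rot: [-1.57, 0.001, 3.011]
contact_force: [0.7, 0.1, -0.4]
grip_width: 56.6
```

>>> arm_command(
  deltas=[
    [0,0,0,0],
    [0,0,0,0],
    [0,0,0,0],
    [0,-0.01,0,0],
    [0,-0.025,0,0],
  ],
)

```text
time: 4.6
tool_pos: [445.8, -172.5, 83.8]
tcp_rot: [-1.573, -0.005, 3.011]
contact_force: [0.5, 0.2, -1.3]
grip_width: 43.7
```

>>> arm_command(
  deltas=[
    [0,-0.03,0,0],
    [0,-0.015,0,0],
    [0,0,-0.02,0],
    [0,0,-0.03,0],
    [0,0,-0.035,0],
  ],
)

```text
time: 5.1
tool_pos: [458.3, -88.7, 130.3]
tcp_rot: [-1.571, 0.0, 3.01]
contact_force: [-0.6, -0.4, -1.4]
grip_width: 43.9
```

>>> arm_command(
  deltas=[
    [0.007,0,-0.04,0],
    [0.007,0,-0.04,0],
    [0.007,0,-0.04,0],
    [0.007,0,-0.04,0],
    [0.008,0,-0.04,0],
  ],
)

```text
time: 5.6
tool_pos: [448.3, 115.5, 130.2]
tcp_rot: [-1.571, 0.0, 3.011]
contact_force: [0.6, 0.5, -1.0]
grip_width: 43.5
```

>>> arm_command(
  deltas=[
    [0.008,0,-0.035,0],
    [0.007,0,-0.03,0],
    [0,0,-0.015,0],
    [0,0,0,0],
    [0,0,0,0],
  ],
)

```text
time: 6.1
tool_pos: [444.2, 194.5, 129.7]
tcp_rot: [-1.57, -0.0, 3.012]
contact_force: [-0.6, 0.1, -0.9]
grip_width: 43.8
```

>>> arm_command(
  deltas=[
    [0,0.025,-0.0015,0],
    [0,0.028,0,0],
    [0,0.02,0,0],
    [0,0.007,0,0],
    [0,0.002,0,0],
  ],
)

```text
time: 6.6
tool_pos: [444.3, 195.4, 47.3]
tcp_rot: [-1.57, -0.001, 3.01]
contact_force: [0.2, 0.1, -0.4]
grip_width: 43.6
```

>>> arm_command(
  deltas=[
    [0,0.001,0,0],
    [0,0.001,0,0],
    [0,0,0,0],
    [0,0,0,0],
  ],
)

```text
time: 7.0
tool_pos: [444.7, 196.7, 46.3]
tcp_rot: [-1.571, 0.001, 3.011]
contact_force: [-0.1, 0.0, -0.8]
grip_width: 43.8
```

>>> arm_command(
  deltas=[
    [0,0.001,0,0],
    [0,0,0,0],
    [0,0,0,0],
  ],
)

```text
time: 7.3
tool_pos: [445.1, 196.6, 45.8]
tcp_rot: [-1.571, 0.002, 3.012]
contact_force: [-0.6, -1.1, 7.5]
grip_width: 43.8
```

```bash
python3 - <<'E'
from h import *
p=vision.capture("side"); i=p["img"][90:290,140:460]
w=vision.capture("wrist")["img"]
cv2.imwrite("pics/s2.png",np.vstack([cv2.resize(i,(640,400))[:300],cv2.resize(w,(640,400))[100:400]])[:,:,::-1])
print(bot.get_obs()["contact_force"])
E
```

```text
[-0.15942924 -1.77551265  8.84414379]
```

View pics/s2.png

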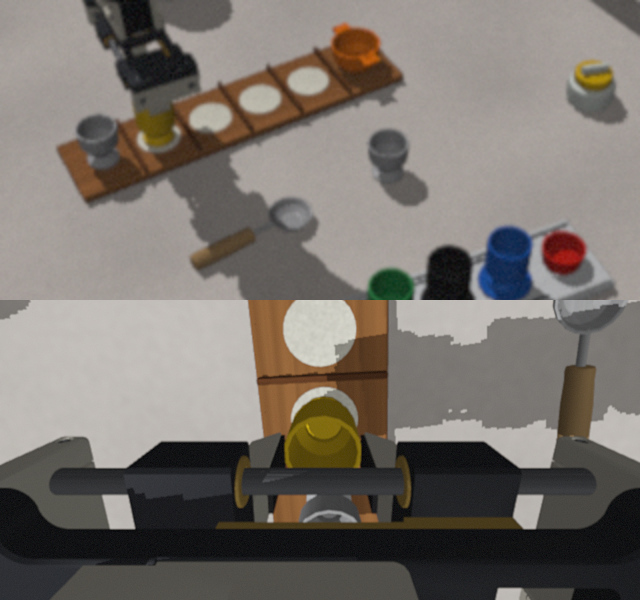

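The side view shows the yellow cup standing on the fourth disc with a pale margin around the foot. The wrist view shows it centred between the jaws and the disc behind it. The 8 N upward force shows it has touched down, so I'm releasing.

>>> arm_command(
  deltas=[
    [0,0,0,0],
    [0,0,0,0],
    [0,0,0,0],
    [0,0,0,0],
    [0,-0.01,0,0],
  ],
  claw=0,
)

```text
time: 7.9
tool_pos: [443.3, 196.3, 53.9]
tcp_rot: [-1.57, -0.003, 3.011]
contact_force: [0.1, 0.6, 0.3]
grip_width: 79.5
```

>>> arm_command(
  deltas=[
    [0,-0.035,0,0],
    [0,-0.04,0,0],
    [0,-0.04,0,0],
    [0,-0.015,0,0],
    [0,0,0,0],
  ],
)

```text
time: 8.4
tool_pos: [445.8, 197.0, 187.8]
tcp_rot: [-1.573, 0.006, 3.011]
contact_force: [0.6, 0.0, -0.8]
grip_width: 91.9
```

>>> arm_command(
  deltas=[
    [-0.0132,0,0.0412,0],
    [-0.0132,0,0.0412,0],
    [-0.0132,0,0.0412,0],
    [-0.0132,0,0.0412,0],
    [-0.0132,0,0.0412,0],
  ],
)

```text
time: 8.9
tool_pos: [482.3, -17.8, 183.5]
tcp_rot: [-1.571, -0.002, 3.011]
contact_force: [1.2, 0.9, 0.2]
grip_width: 91.9
```

>>> arm_command(
  deltas=[
    [-0.0132,0,0.0412,0],
    [-0.0132,0,0.0412,0],
    [-0.0132,0,0.0412,0],
    [-0.0132,0,0.0412,0],
    [0,0,0,0],
  ],
)

```text
time: 9.4
tool_pos: [513.7, -191.1, 182.9]
tcp_rot: [-1.57, -0.002, 3.006]
contact_force: [-0.3, 0.3, -0.3]
grip_width: 92.1
```

>>> arm_command(
  deltas=[
    [0,0,0,0],
  ],
)

```text
time: 9.5
tool_pos: [513.1, -186.8, 183.1]
tcp_rot: [-1.572, -0.003, 3.009]
contact_force: [0.0, -0.3, -0.2]
grip_width: 91.8
```

Now down to z ≈ 50 (133 mm) and grip.

>>> arm_command(
  deltas=[
    [0,0.035,0,0],
    [0,0.045,0,0],
    [0,0.035,0,0],
    [0,0.018,0,0],
    [0,0,0,0],
  ],
)

```text
time: 10.0
tool_pos: [511.6, -183.7, 48.7]
tcp_rot: [-1.573, -0.007, 3.013]
contact_force: [0.2, 0.5, -0.3]
grip_width: 92.0
```

>>> arm_command(
  deltas=[
    [0,0,0,0],
    [0,0,0,0],
    [0,0,0,0],
    [0,0,0,0],
    [0,0,0,0],
  ],
  claw=255,
)

```text
time: 10.5
tool_pos: [514.2, -186.7, 52.3]
tcp_rot: [-1.57, 0.001, 3.011]
contact_force: [0.9, -0.5, 0.3]
grip_width: 56.4
```

>>> arm_command(
  deltas=[
    [0,0,0,0],
    [0,0,0,0],
    [0,0,0,0],
    [0,0,0,0],
  ],
)

```text
time: 10.9
tool_pos: [514.0, -186.7, 51.8]
tcp_rot: [-1.571, 0.0, 3.011]
contact_force: [-0.0, -0.1, -0.5]
grip_width: 24.2
```

The grip reads 24 mm, less than the 46 mm cup, so something is wrong. I'll look before going on.

```bash
python3 - <<'E'
from h import *
p=vision.capture("side"); i=p["img"][150:330,230:470]
w=vision.capture("wrist")["img"]; print(pose()[2]["grip_width"],pose()[2]["contact_force"])
cv2.imwrite("pics/s3.png",np.vstack([cv2.resize(i,(640,480))[100:400],cv2.resize(w,(640,400))[100:400]])[:,:,::-1])
E
```

```text
16.28033112347286 [-1.63858334 -0.43114008 -0.05807745]
```

View pics/s3.png

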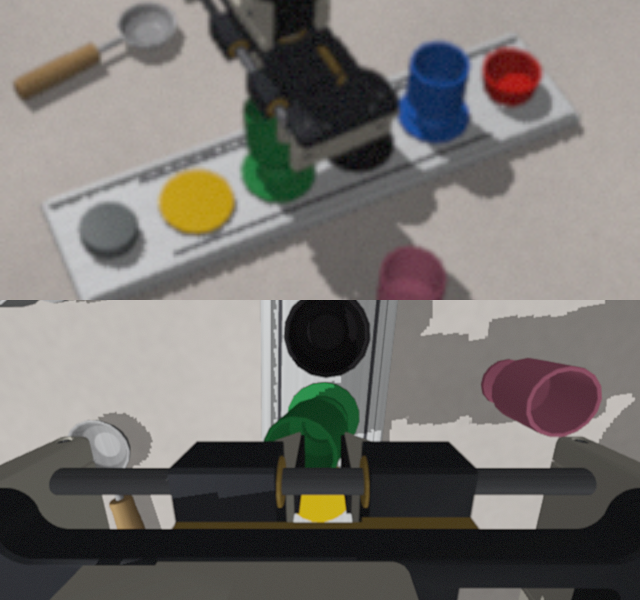

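```bash
python3 - <<'E'
from h import *
t,M,o=pose(); w=vision.capture("wrist"); s=vision.capture("side"); p2=vision.capture("top"); print(o["grip_width"],t)
T=np.eye(4);T[:3,:3]=M;T[:3,3]=t; w["world_to_cam"]=np.linalg.inv(T@w["mount"])
for p,n in((w,"w"),(s,"s")):
    im=p["img"].copy()
    big=cv2.resize(im,None,fx=4,fy=4,interpolation=cv2.INTER_CUBIC)
    for x,y,c in((514.5,-186.5,(255,255,255)),):
        for r,z in((23,78),(19,16)):
            cv2.polylines(big,[(proj(p,np.c_[x+r*np.cos(a),y+r*np.sin(a),0*a+z])*4).astype(int)],True,c,1)
    crop=big[600:1200,900:1650] if n=="w" else big[820:1220,1120:1720]
    if n=="w": A=cv2.resize(crop,(400,320))
    else: B=cv2.resize(crop,(400,267))
    cv2.imwrite(f"pics/z_{n}.png",crop[:,:,::-1])
E
```

```text
16.28033112347286 [ 513.82158386 -186.54226904   51.57291605]
```

View pics/z_w.png

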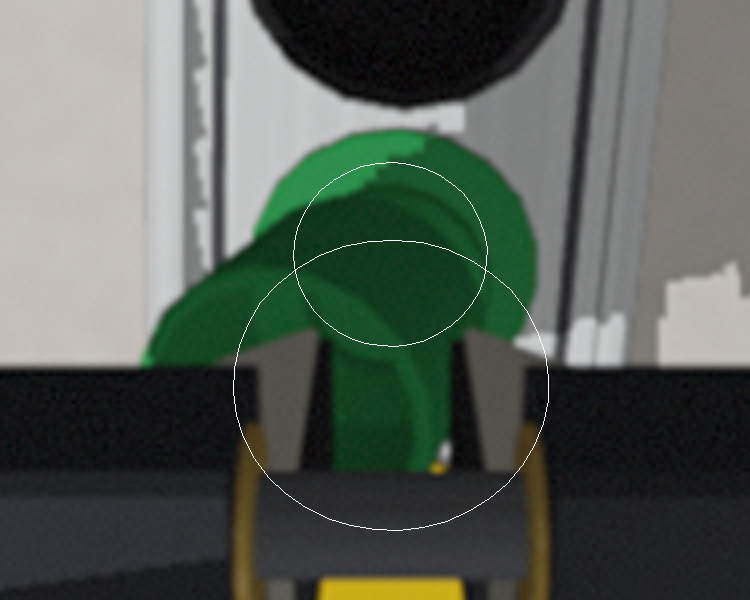

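View pics/z_s.png

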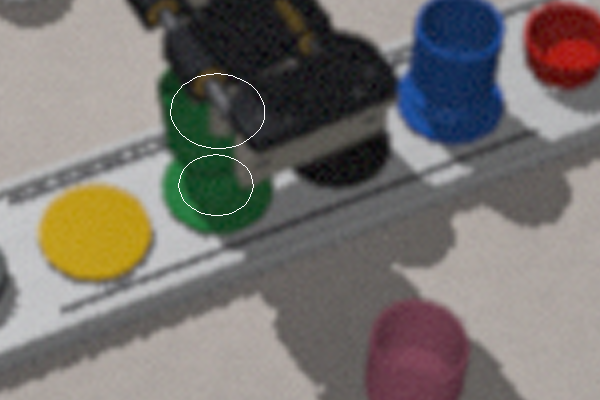

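The right wall of the green cup is between the fingers, which puts the left finger inside the cup. The cup leans about 0.25 rad towards +y. I'll stop the closing at about 20 mm so it neither pinches nor drags the cup.

>>> arm_command(
  deltas=[
    [0,0,0,0],
    [0,0,0,0],
  ],
  claw=200,
)

```text
time: 11.35
tool_pos: [513.9, -186.4, 51.6]
tcp_rot: [-1.571, -0.0, 3.011]
contact_force: [-0.7, -0.2, -0.3]
grip_width: 15.7
```

```bash
python3 - <<'E'
from h import *
t,M,o=pose(); w=vision.capture("wrist"); s=vision.capture("side"); print(o["grip_width"],t,o["contact_force"])
T=np.eye(4);T[:3,:3]=M;T[:3,3]=t; w["world_to_cam"]=np.linalg.inv(T@w["mount"])
A=cv2.resize(w["img"],None,fx=4,fy=4,interpolation=cv2.INTER_CUBIC)
for x,y in((514.5,-186.5),):
  for r,z in((23,78),(19,16)): cv2.polylines(A,[(proj(w,np.c_[x+r*np.cos(a),y+r*np.sin(a),0*a+z])*4).astype(int)],True,(255,255,255),1)
B=cv2.resize(s["img"],None,fx=4,fy=4,interpolation=cv2.INTER_CUBIC)
cv2.imwrite("pics/z2.png",np.hstack([A[650:1200,1000:1450],B[800:1350,1180:1530]])[:,:,::-1])
E
```

```text
15.723205638962023 [ 513.88137076 -186.42901859   51.56359055] [-0.6511511  -0.18309851 -0.32840065]
```

View pics/z2.png

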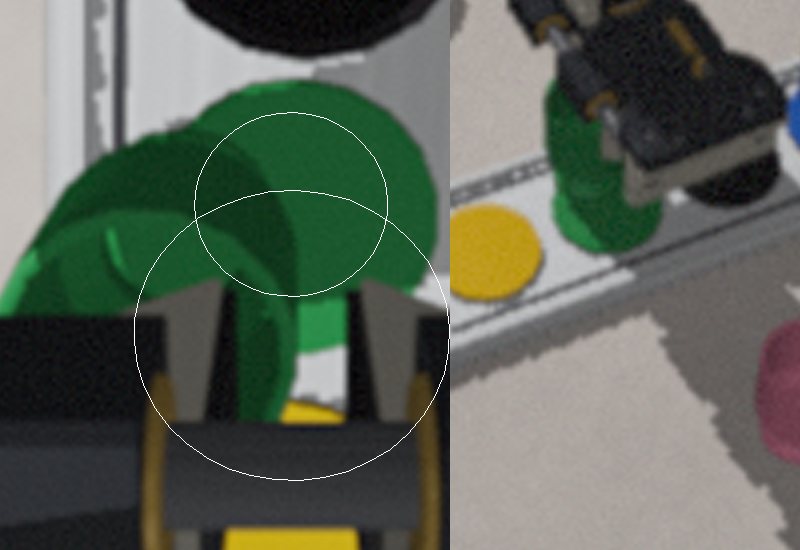

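The cup now sits about 20 mm towards +y and nearly upright, with the left finger inside its mouth and not pressing. I'll lift straight out, slowly.

>>> arm_command(
  deltas=[
    [0,-0.004,0,0],
    [0,-0.006,0,0],
    [0,-0.008,0,0],
    [0,-0.01,0,0],
    [0,-0.01,0,0],
  ],
)

```text
time: 11.95
tool_pos: [514.2, -186.6, 90.9]
tcp_rot: [-1.57, 0.001, 3.011]
contact_force: [0.3, 0.2, -0.4]
grip_width: 19.9
```

```bash
python3 - <<'E'
from h import *
t,M,o=pose(); w=vision.capture("wrist"); s=vision.capture("side"); print(o["grip_width"],t,o["contact_force"])
T=np.eye(4);T[:3,:3]=M;T[:3,3]=t; w["world_to_cam"]=np.linalg.inv(T@w["mount"])
A=cv2.resize(w["img"],None,fx=3,fy=3,interpolation=cv2.INTER_CUBIC)
for x,y in((514.5,-186.5),):
  for r,z in((23,78),(19,16)): cv2.polylines(A,[(proj(w,np.c_[x+r*np.cos(a),y+r*np.sin(a),0*a+z])*3).astype(int)],True,(255,255,255),1)
B=cv2.resize(s["img"],None,fx=4,fy=4,interpolation=cv2.INTER_CUBIC)
cv2.imwrite("pics/z3.png",np.hstack([A[400:950,720:1170],B[800:1350,1180:1530]])[:,:,::-1])
E
```

```text
19.90834203642454 [ 514.16371904 -186.61626847   90.91388885] [ 0.32673164  0.16476046 -0.38191345]
```

View pics/z3.png

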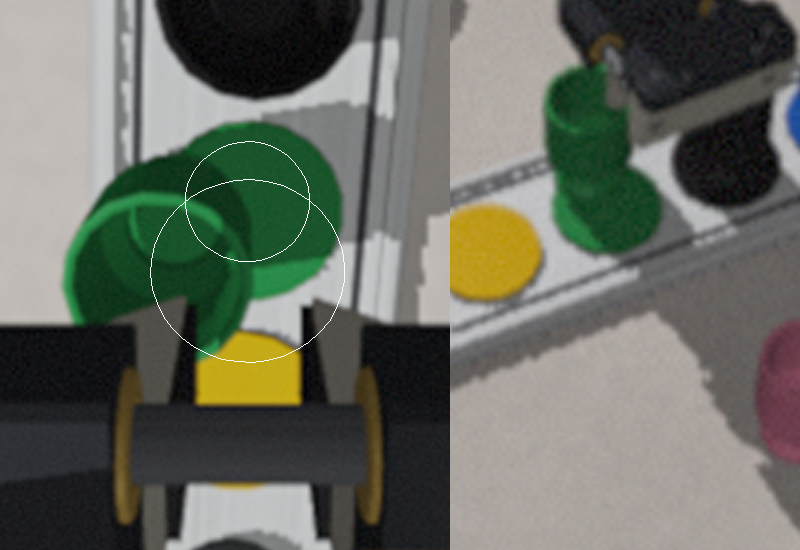

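The green cup is clear and upright in both views. It stands on its pad about 21 mm towards +y, with its rim at about (157,275) against the nominal (248,272) in the crop. I'll rise, open and re-measure it.

>>> arm_command(
  deltas=[
    [0,-0.03,0,0],
    [0,-0.04,0,0],
    [0,-0.025,0,0],
    [0,0,0,0],
    [0,0,0,0],
  ],
)

```text
time: 12.55
tool_pos: [513.8, -186.4, 184.7]
tcp_rot: [-1.571, 0.0, 3.011]
contact_force: [0.3, -0.3, -1.0]
grip_width: 20.0
```

>>> arm_command(
  deltas=[
    [0,0,0,0],
    [0,0,0,0],
    [0,0,0,0],
    [0,0,0,0],
    [0,0,0,0],
  ],
  claw=0,
)

```text
time: 13.05
tool_pos: [513.9, -186.5, 184.4]
tcp_rot: [-1.571, -0.0, 3.011]
contact_force: [-0.1, -0.3, -0.1]
grip_width: 55.0
```

```bash
cat > m.py <<'E'
from h import *
import sys
def run(items):
    t,M,o=pose(); P={n:vision.capture(n) for n in("wrist","top","side")}
    T=np.eye(4);T[:3,:3]=M;T[:3,3]=t; P["wrist"]["world_to_cam"]=np.linalg.inv(T@P["wrist"]["mount"])
    print(t.round(1),o["grip_width"])
    for k,x,y,z0 in items:
        for n,p in P.items():
            for d in vision.regions_of(p,f"cup_{k}_mid"):
                e=np.argwhere(d["mask"]); c=e.mean(0)[::-1]
                r=least_squares(lambda q:sil(p,*q,z0)-c,(x,y),diff_step=1e-3).x
                if np.hypot(r[0]-x,r[1]-y)<45: print(k,n,round(d["confidence"],2),len(e),(e.max(0)-e.min(0))[::-1],r.round(1))
    return P
E
python3 - <<'E'
from m import *
run([("green",512,-165,16),("black",580,-196,16),("yellow",445,196,12)])
E
```

```text
[ 513.9 -186.5  184.4] 55.047337530939856
green wrist 0.61 1709 [44 48] [ 514.6 -164.6]
green top 0.55 79 [11  9] [ 520.7 -179.9]
black wrist 0.7 1854 [47 48] [ 577.3 -196.9]
black side 0.97 636 [22 33] [ 581.3 -196.2]
yellow top 0.72 588 [29 25] [443.1 196.1]
yellow side 0.88 509 [21 29] [446.9 199.9]
```

>>> arm_command(
  deltas=[
    [0.003,0,-0.021,0],
    [0,0.035,0,0],
    [0,0.045,0,0],
    [0,0.035,0,0],
    [0,0.0235,0,0],
  ],
)

```text
time: 14.15
tool_pos: [512.5, -164.7, 43.7]
tcp_rot: [-1.572, -0.003, 3.011]
contact_force: [-0.9, -0.5, 0.5]
grip_width: 91.6
```

>>> arm_command(
  deltas=[
    [0,0,0,0],
    [0,0,0,0],
    [0,0,0,0],
    [0,0,0,0],
    [0,0,0,0],
  ],
  claw=114,
)

```text
time: 14.65
tool_pos: [514.4, -165.6, 47.4]
tcp_rot: [-1.57, 0.002, 3.011]
contact_force: [-0.6, 0.2, -1.2]
grip_width: 56.5
```

>>> arm_command(
  deltas=[
    [0,0,0,0],
    [0,0,0,0],
    [0,0,0,0],
    [0,0,0,0],
  ],
  claw=130,
)

```text
time: 15.05
tool_pos: [513.9, -165.3, 46.4]
tcp_rot: [-1.571, 0.0, 3.011]
contact_force: [0.0, 0.6, 1.1]
grip_width: 44.7
```

>>> arm_command(
  deltas=[
    [0,0,0,0],
    [0,0,0,0],
    [0,0,0,0],
    [0,0,0,0],
  ],
  claw=139,
)

```text
time: 15.45
tool_pos: [513.9, -165.3, 46.4]
tcp_rot: [-1.571, 0.0, 3.011]
contact_force: [0.0, 2.2, 2.9]
grip_width: 44.2
```

>>> arm_command(
  deltas=[
    [0,0,0,0],
    [0,-0.01,0,0],
    [0,-0.02,0,0],
    [0,-0.025,0,0],
    [0,-0.025,0,0],
  ],
)

```text
time: 15.95
tool_pos: [513.2, -165.4, 127.1]
tcp_rot: [-1.571, -0.001, 3.011]
contact_force: [-0.2, -0.8, -1.1]
grip_width: 43.9
```

```bash
python3 - <<'E'
from h import *
t,M,o=pose(); w=vision.capture("wrist"); s=vision.capture("side"); print(o["grip_width"],t,o["contact_force"])
A=cv2.resize(w["img"],None,fx=3,fy=3,interpolation=cv2.INTER_CUBIC)
B=cv2.resize(s["img"],None,fx=4,fy=4,interpolation=cv2.INTER_CUBIC)
cv2.imwrite("pics/z4.png",np.hstack([A[500:1050,720:1170],B[700:1250,1130:1480]])[:,:,::-1])
E
```

```text
43.87343830899864 [ 513.23902371 -165.39253652  127.13263813] [-0.20302855 -0.80809892 -1.08646781]
```

View pics/z4.png

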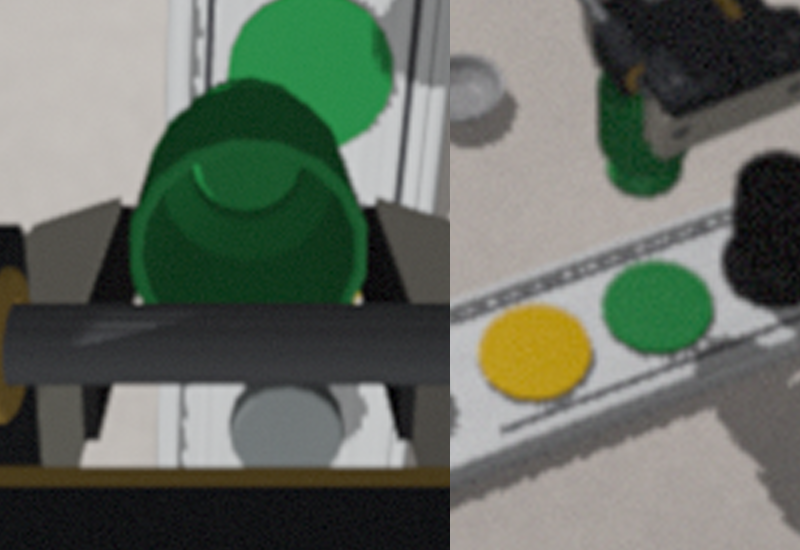

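The green cup is held upright, with the rim at (250,220) in the wrist crop, and has lifted off its pad. Now carry it to place 3.

>>> arm_command(
  deltas=[
    [0.0054,0,-0.03,0],
    [0.0054,0,-0.042,0],
    [0.0054,0,-0.042,0],
    [0.0054,0,-0.042,0],
    [0.0054,0,-0.042,0],
  ],
)

```text
time: 16.55
tool_pos: [511.8, 35.9, 125.4]
tcp_rot: [-1.57, -0.002, 3.011]
contact_force: [2.1, -0.2, -0.6]
grip_width: 44.4
```

>>> arm_command(
  deltas=[
    [0.0054,0,-0.042,0],
    [0.0054,0,-0.042,0],
    [0.0054,0,-0.042,0],
    [0.005,0,-0.03,0],
    [0,0,0,0],
  ],
)

```text
time: 17.05
tool_pos: [510.8, 195.2, 125.2]
tcp_rot: [-1.571, -0.002, 3.016]
contact_force: [0.6, 0.3, -0.5]
grip_width: 44.2
```

>>> arm_command(
  deltas=[
    [0,0.02,0,0],
    [0,0.03,0,0],
    [0,0.022,0,0],
    [0,0.007,0,0],
    [0,0.002,0,0],
  ],
)

```text
time: 17.55
tool_pos: [511.4, 191.1, 44.2]
tcp_rot: [-1.57, -0.002, 3.011]
contact_force: [1.3, -0.2, -0.6]
grip_width: 44.1
```

>>> arm_command(
  deltas=[
    [0,0.001,0,0],
    [0,0.001,0,0],
    [0,0,0,0],
    [0,0,0,0],
  ],
)

```text
time: 17.95
tool_pos: [512.3, 192.0, 43.8]
tcp_rot: [-1.571, 0.001, 3.011]
contact_force: [-0.1, 0.1, -0.8]
grip_width: 43.9
```

>>> arm_command(
  deltas=[
    [0,0.001,0,0],
    [0,0.0005,0,0],
    [0,0,0,0],
  ],
)

```text
time: 18.25
tool_pos: [512.3, 192.1, 42.3]
tcp_rot: [-1.571, 0.001, 3.011]
contact_force: [-0.4, 0.3, 4.6]
grip_width: 43.8
```

>>> arm_command(
  deltas=[
    [0,0.0007,0,0],
    [0,0,0,0],
    [0,0,0,0],
  ],
)

```text
time: 18.55
tool_pos: [512.6, 192.1, 42.3]
tcp_rot: [-1.571, 0.002, 3.011]
contact_force: [-1.8, -0.5, 10.1]
grip_width: 44.4
```

Touched down. Release, rise, and go to black.

>>> arm_command(
  deltas=[
    [0,0,0,0],
    [0,0,0,0],
    [0,0,0,0],
    [0,0,0,0],
    [0,-0.01,0,0],
  ],
  claw=0,
)

```text
time: 19.05
tool_pos: [510.8, 191.7, 50.0]
tcp_rot: [-1.57, -0.003, 3.011]
contact_force: [-0.1, 0.4, 0.4]
grip_width: 79.6
```

>>> arm_command(
  deltas=[
    [0,-0.035,0,0],
    [0,-0.045,0,0],
    [0,-0.045,0,0],
    [-0.0131,-0.005,0.0418,0],
    [-0.0131,0,0.0418,0],
  ],
)

```text
time: 19.55
tool_pos: [528.2, 105.7, 184.2]
tcp_rot: [-1.572, 0.006, 3.015]
contact_force: [0.3, -0.5, -0.8]
grip_width: 92.0
```

>>> arm_command(
  deltas=[
    [-0.0131,0,0.0418,0],
    [-0.0131,0,0.0418,0],
    [-0.0131,0,0.0418,0],
    [-0.0131,0,0.0418,0],
    [-0.0131,0,0.0418,0],
  ],
)

```text
time: 20.05
tool_pos: [564.9, -111.9, 181.8]
tcp_rot: [-1.571, 0.001, 3.011]
contact_force: [0.1, -0.4, 0.2]
grip_width: 91.8
```

>>> arm_command(
  deltas=[
    [-0.0131,0,0.0418,0],
    [-0.0131,0,0.0418,0],
    [0,0,0,0],
    [0,0,0,0],
  ],
)

```text
time: 20.45
tool_pos: [579.6, -197.0, 181.1]
tcp_rot: [-1.571, -0.0, 3.009]
contact_force: [0.6, -0.3, 0.0]
grip_width: 91.8
```

```bash
python3 - <<'E'
from m import *
run([("black",580,-196,16),("blue",647,-210,16),("green",512,192,12)])
E
```

```text
[ 579.6 -197.   181.1] 91.84381711586727
black wrist 0.75 1726 [44 49] [ 577.3 -197.1]
black side 0.55 643 [22 34] [ 581.6 -195. ]
blue wrist 0.96 1861 [47 49] [ 643.6 -211.1]
blue side 0.61 665 [23 34] [ 648.  -209.1]
green top 0.6 499 [25 24] [515.7 192. ]
green side 0.97 473 [19 28] [516.9 194.4]
```

>>> arm_command(
  deltas=[
    [0,0.035,0,0],
    [0,0.045,0,0],
    [0,0.035,0,0],
    [0,0.02,0,0],
    [0,0,0,0],
  ],
)

```text
time: 21.55
tool_pos: [577.8, -195.4, 42.7]
tcp_rot: [-1.573, -0.006, 3.011]
contact_force: [-0.4, -0.4, -0.1]
grip_width: 91.5
```

>>> arm_command(
  deltas=[
    [0,0,0,0],
    [0,0,0,0],
    [0,0,0,0],
    [0,0,0,0],
    [0,0,0,0],
  ],
  claw=114,
)

```text
time: 22.05
tool_pos: [580.3, -196.5, 46.8]
tcp_rot: [-1.57, 0.001, 3.011]
contact_force: [1.0, -0.1, -0.8]
grip_width: 56.3
```

>>> arm_command(
  deltas=[
    [0,0,0,0],
    [0,0,0,0],
    [0,0,0,0],
    [0,0,0,0],
  ],
  claw=130,
)

```text
time: 22.45
tool_pos: [580.1, -196.6, 46.2]
tcp_rot: [-1.57, 0.0, 3.011]
contact_force: [-0.3, -0.2, 1.6]
grip_width: 45.2
```

>>> arm_command(
  deltas=[
    [0,0,0,0],
    [0,0,0,0],
    [0,0,0,0],
    [0,0,0,0],
  ],
  claw=139,
)

```text
time: 22.85
tool_pos: [580.1, -196.5, 46.2]
tcp_rot: [-1.57, 0.0, 3.011]
contact_force: [-0.3, -0.4, 2.6]
grip_width: 44.5
```

>>> arm_command(
  deltas=[
    [0,0,0,0],
    [0,-0.01,0,0],
    [0,-0.02,0,0],
    [0,-0.025,0,0],
    [0,-0.025,0,0],
  ],
)

```text
time: 23.35
tool_pos: [579.5, -195.8, 126.8]
tcp_rot: [-1.572, -0.001, 3.011]
contact_force: [0.9, -0.5, -1.0]
grip_width: 44.2
```

>>> arm_command(
  deltas=[
    [0.005,0,-0.03,0],
    [0.005,0,-0.04,0],
    [0.005,0,-0.04,0],
    [0.005,0,-0.04,0],
    [0.005,0,-0.04,0],
  ],
)

```text
time: 23.85
tool_pos: [579.3, -2.9, 126.3]
tcp_rot: [-1.571, -0.0, 3.011]
contact_force: [0.1, 0.7, -1.3]
grip_width: 44.2
```

>>> arm_command(
  deltas=[
    [0.005,0,-0.04,0],
    [0.005,0,-0.04,0],
    [0.005,0,-0.04,0],
    [0.005,0,-0.04,0],
    [0.005,0,-0.03,0],
  ],
)

```text
time: 24.35
tool_pos: [579.0, 189.6, 126.2]
tcp_rot: [-1.571, -0.001, 3.013]
contact_force: [0.1, 0.2, 0.0]
grip_width: 44.7
```

>>> arm_command(
  deltas=[
    [0,0,0,0],
    [0,0,0,0],
  ],
)

```text
time: 24.55
tool_pos: [579.2, 187.5, 126.0]
tcp_rot: [-1.57, -0.001, 3.013]
contact_force: [0.1, -1.2, -0.3]
grip_width: 44.2
```

Lower to about 42.3 (84 mm).

>>> arm_command(
  deltas=[
    [0,0.02,0,0],
    [0,0.03,0,0],
    [0,0.022,0,0],
    [0,0.007,0,0],
    [0,0.002,0,0],
  ],
)

```text
time: 25.05
tool_pos: [579.5, 185.8, 44.5]
tcp_rot: [-1.57, -0.001, 3.01]
contact_force: [-0.2, -0.3, 0.2]
grip_width: 44.7
```

>>> arm_command(
  deltas=[
    [0,0.001,0,0],
    [0,0.001,0,0],
    [0,0,0,0],
    [0,0,0,0],
  ],
)

```text
time: 25.45
tool_pos: [580.1, 187.0, 43.7]
tcp_rot: [-1.571, 0.001, 3.011]
contact_force: [-0.6, -0.1, -0.3]
grip_width: 44.6
```

>>> arm_command(
  deltas=[
    [0,0.001,0,0],
    [0,0,0,0],
    [0,0,0,0],
  ],
)

```text
time: 25.75
tool_pos: [579.9, 187.0, 42.2]
tcp_rot: [-1.571, 0.0, 3.011]
contact_force: [-0.2, -0.2, 1.9]
grip_width: 44.6
```

>>> arm_command(
  deltas=[
    [0,0,0,0],
    [0,0,0,0],
    [0,0,0,0],
    [0,0,0,0],
    [0,-0.01,0,0],
  ],
  claw=0,
)

```text
time: 26.25
tool_pos: [578.7, 186.7, 51.0]
tcp_rot: [-1.57, -0.003, 3.011]
contact_force: [0.3, 0.1, 0.2]
grip_width: 79.7
```

>>> arm_command(
  deltas=[
    [0,-0.035,0,0],
    [0,-0.045,0,0],
    [0,-0.045,0,0],
    [-0.013,-0.005,0.0428,0],
    [-0.013,0,0.0428,0],
  ],
)

```text
time: 26.75
tool_pos: [595.6, 98.9, 185.6]
tcp_rot: [-1.572, 0.006, 3.015]
contact_force: [-0.3, 0.1, -0.1]
grip_width: 91.5
```

>>> arm_command(
  deltas=[
    [-0.013,0,0.0428,0],
    [-0.013,0,0.0428,0],
    [-0.013,0,0.0428,0],
    [-0.013,0,0.0428,0],
    [-0.013,0,0.0428,0],
  ],
)

```text
time: 27.25
tool_pos: [631.2, -123.8, 183.0]
tcp_rot: [-1.571, 0.001, 3.011]
contact_force: [1.2, -0.1, 0.5]
grip_width: 91.8
```

>>> arm_command(
  deltas=[
    [-0.013,0,0.0428,0],
    [-0.013,0,0.0428,0],
    [0,0,0,0],
    [0,0,0,0],
  ],
)

```text
time: 27.65
tool_pos: [645.4, -211.2, 182.1]
tcp_rot: [-1.571, -0.0, 3.009]
contact_force: [0.4, -0.2, -0.3]
grip_width: 92.0
```

```bash
python3 - <<'E'
from m import *
run([("black",580,187,12),("blue",647,-210,16)])
E
```

```text
[ 645.4 -211.2  182.1] 91.95833117685301
black top 0.59 615 [28 27] [578.5 186.1]
black side 0.97 488 [19 29] [581.6 189.6]
blue wrist 0.61 1787 [44 49] [ 643.3 -211.4]
blue side 0.56 636 [23 33] [ 648.3 -209.3]
```

>>> arm_command(
  deltas=[
    [0,0.035,0,0],
    [0,0.045,0,0],
    [0,0.035,0,0],
    [0,0.021,0,0],
    [0,0,0,0],
  ],
)

```text
time: 28.6
tool_pos: [643.4, -209.0, 42.1]
tcp_rot: [-1.573, -0.007, 3.012]
contact_force: [0.1, -0.4, 0.2]
grip_width: 91.8
```

>>> arm_command(
  deltas=[
    [0,0,0,0],
    [0,0,0,0],
    [0,0,0,0],
    [0,0,0,0],
    [0,0,0,0],
  ],
  claw=114,
)

```text
time: 29.1
tool_pos: [646.0, -210.4, 46.8]
tcp_rot: [-1.57, 0.001, 3.011]
contact_force: [0.1, 0.3, -0.2]
grip_width: 56.1
```

>>> arm_command(
  deltas=[
    [0,0,0,0],
    [0,0,0,0],
    [0,0,0,0],
    [0,0,0,0],
  ],
  claw=130,
)

```text
time: 29.5
tool_pos: [645.8, -210.5, 46.2]
tcp_rot: [-1.57, 0.0, 3.011]
contact_force: [-0.5, -1.2, 1.5]
grip_width: 45.1
```

>>> arm_command(
  deltas=[
    [0,0,0,0],
    [0,0,0,0],
    [0,0,0,0],
    [0,0,0,0],
  ],
  claw=139,
)

```text
time: 29.9
tool_pos: [645.8, -210.4, 46.1]
tcp_rot: [-1.57, 0.0, 3.011]
contact_force: [-0.1, -1.4, 1.7]
grip_width: 43.8
```

>>> arm_command(
  deltas=[
    [0,0,0,0],
    [0,-0.01,0,0],
    [0,-0.02,0,0],
    [0,-0.025,0,0],
    [0,-0.025,0,0],
  ],
)

```text
time: 30.4
tool_pos: [645.4, -209.7, 126.9]
tcp_rot: [-1.572, -0.001, 3.011]
contact_force: [-0.6, 0.5, -1.1]
grip_width: 44.4
```

>>> arm_command(
  deltas=[
    [0.005,0,-0.03,0],
    [0.005,0,-0.041,0],
    [0.005,0,-0.041,0],
    [0.005,0,-0.041,0],
    [0.005,0,-0.041,0],
  ],
)

```text
time: 30.9
tool_pos: [645.8, -12.7, 126.5]
tcp_rot: [-1.571, -0.0, 3.011]
contact_force: [0.6, -0.2, -1.3]
grip_width: 44.3
```

>>> arm_command(
  deltas=[
    [0.005,0,-0.041,0],
    [0.005,0,-0.041,0],
    [0.005,0,-0.041,0],
    [0.005,0,-0.041,0],
    [0.004,0,-0.031,0],
  ],
)

```text
time: 31.4
tool_pos: [647.0, 184.9, 126.4]
tcp_rot: [-1.572, -0.0, 3.013]
contact_force: [0.9, -1.0, -0.6]
grip_width: 44.4
```

>>> arm_command(
  deltas=[
    [0,0,0,0],
    [0,0,0,0],
  ],
)

```text
time: 31.6
tool_pos: [647.2, 182.6, 126.0]
tcp_rot: [-1.57, -0.0, 3.013]
contact_force: [-0.1, 0.0, -1.6]
grip_width: 44.2
```

>>> arm_command(
  deltas=[
    [0,0.02,0,0],
    [0,0.03,0,0],
    [0,0.022,0,0],
    [0,0.007,0,0],
    [0,0.002,0,0],
  ],
)

```text
time: 32.1
tool_pos: [647.4, 180.6, 44.4]
tcp_rot: [-1.57, -0.001, 3.01]
contact_force: [0.8, 0.6, -0.3]
grip_width: 44.2
```

>>> arm_command(
  deltas=[
    [0,0.001,0,0],
    [0,0.001,0,0],
    [0,0,0,0],
    [0,0,0,0],
  ],
)

```text
time: 32.5
tool_pos: [648.0, 181.9, 43.8]
tcp_rot: [-1.571, 0.001, 3.011]
contact_force: [-0.8, 0.3, -0.3]
grip_width: 44.4
```

>>> arm_command(
  deltas=[
    [0,0.001,0,0],
    [0,0,0,0],
    [0,0,0,0],
  ],
)

```text
time: 32.8
tool_pos: [647.8, 181.9, 42.2]
tcp_rot: [-1.571, 0.0, 3.011]
contact_force: [0.1, -0.1, -0.2]
grip_width: 44.4
```

>>> arm_command(
  deltas=[
    [0,0.0007,0,0],
    [0,0,0,0],
    [0,0,0,0],
  ],
)

```text
time: 33.1
tool_pos: [648.1, 181.8, 42.0]
tcp_rot: [-1.571, 0.001, 3.011]
contact_force: [-1.0, -0.6, 5.6]
grip_width: 44.3
```

>>> arm_command(
  deltas=[
    [0,0,0,0],
    [0,0,0,0],
    [0,0,0,0],
    [0,0,0,0],
    [0,-0.01,0,0],
  ],
  claw=0,
)

```text
time: 33.6
tool_pos: [646.4, 181.7, 49.8]
tcp_rot: [-1.57, -0.003, 3.011]
contact_force: [0.8, 0.6, -0.3]
grip_width: 79.7
```

>>> arm_command(
  deltas=[
    [0,-0.035,0,0],
    [0,-0.045,0,0],
    [0,-0.045,0,0],
    [-0.013,-0.005,0.0428,0],
    [0,0,0.0428,0],
  ],
)

```text
time: 34.1
tool_pos: [651.3, 95.2, 184.7]
tcp_rot: [-1.572, 0.007, 3.014]
contact_force: [1.2, -1.3, -0.2]
grip_width: 92.0
```

>>> arm_command(
  deltas=[
    [0,0,0.0428,0],
    [0,0,0.0428,0],
    [0,0,0.0428,0],
    [0,0,0.04,0],
    [0,0,0,0],
  ],
)

```text
time: 34.6
tool_pos: [627.0, -76.9, 182.1]
tcp_rot: [-1.569, 0.001, 3.006]
contact_force: [-0.1, 0.1, -0.5]
grip_width: 91.6
```

```bash
python3 - <<'E'
from m import *
P=run([("blue",648,182,12),("black",580,187,12),("green",513,192,12),("yellow",445,196,12)])
out=[]
for n,C in (("top",((648.5,181),(580.5,186),(512.5,191.2),(444.8,196))),("side",((648.5,181),(580.5,186),(512.5,191.2),(444.8,196)))):
    p=P[n]; B=cv2.resize(p["img"],None,fx=3,fy=3,interpolation=cv2.INTER_CUBIC)
    for x,y in C:
        for r,z in((23,74),(26,12)): cv2.polylines(B,[(proj(p,np.c_[x+r*np.cos(a),y+r*np.sin(a),0*a+z])*3).astype(int)],True,(255,255,255),1)
    out.append(B[330:930,400:720] if n=="top" else cv2.copyMakeBorder(B[220:620,490:970],0,200,0,0,cv2.BORDER_CONSTANT))
cv2.imwrite("pics/end.png",np.hstack(out)[:,:,::-1])
E
```

```text
[627.  -76.9 182.1] 91.62878419597074
blue wrist 0.76 2801 [77 49] [645.5 181.8]
blue top 0.7 642 [28 29] [646.9 180.3]
blue side 0.98 455 [18 28] [650.8 185.4]
black wrist 0.78 259 [38  8] [600.  160.8]
black top 0.85 606 [28 26] [579.2 186.1]
black side 0.75 470 [18 28] [581.3 189. ]
green top 0.71 586 [28 25] [514.5 192.2]
green side 0.64 506 [19 29] [517.1 195.6]
yellow top 0.56 417 [23 24] [446.  201.8]
yellow side 0.89 480 [20 29] [446.6 199.4]
```

View pics/end.png

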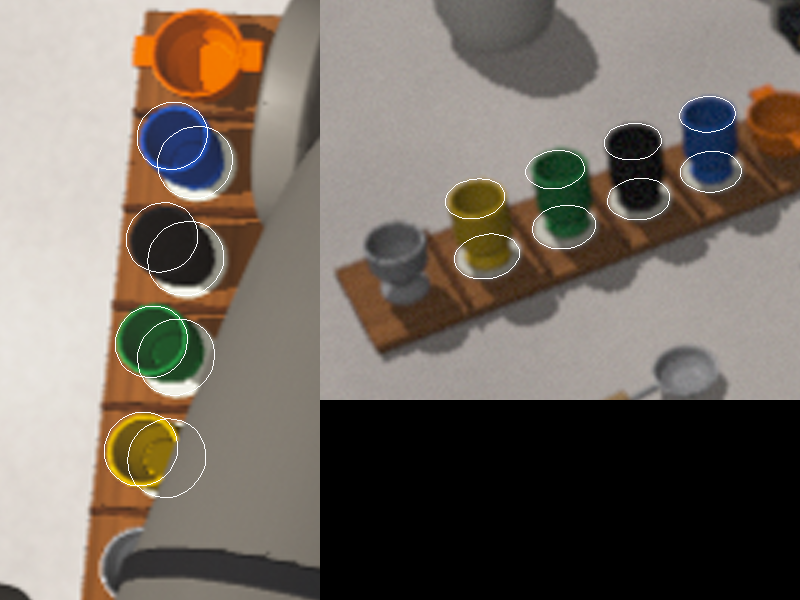

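Both views show blue, black, green and yellow standing upright on the discs, in that order from the poaching cup. The rims lie on the predicted circles to within a few mm. The arm is clear, so I'm handing in.

```bash
python3 -c "
from plant import bot,job
print(job.close_job()); print(bot.get_obs()['time'])"
```

```text
the job is handed in; nothing more can be done
None
the job is handed in; nothing more can be done
```

All four egg cups are on the rack in the right order, counted from the poaching cup: blue, black, green, yellow. I handed the job in at about 35 s, and the system gave no verdict.

**Last checks:** The top and side pictures show every cup upright on its pale disc, with the arm clear of everything. Measured centres are within about 5 mm of the places, against the 14 mm allowed. The one exception is the top-view reading of yellow, about 6 mm off; the arm partly hid that cup, and the side view puts it 2–4 mm off. The top and side readings differ by 3–5 mm, which is about the calibration error.

**One grasp went wrong:** On the first try at green, closing the gripper fully put one finger inside the cup. The cup was pushed about 21 mm on its pad and leaned briefly, about 0.25 rad as far as I could judge from the pictures and so well short of the 0.8 rad limit. I lifted the fingers straight out, measured the cup again and gripped it lower with a gentler, staged close. I used the same grip for black and blue without trouble.

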